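# Sort the altar candles by weight

## Robot

A 6-joint arm with a two-finger parallel gripper is mounted at the origin on the work surface. World frame = base frame: x ahead of the robot, y to its left, z up, the work surface at z = 0. Lengths are in m, angles in rad, forces in N, time in s.
With the tool pointing down it reaches from about 0.3 to 0.75 m from the base axis. Payload 8.5 kg.
Tool frame: the origin (TCP) lies midway between the tips of the shut fingers; the grasp point (between the pads) lies 19 mm behind it; z points along the fingers, y is the direction in which the jaws open and shut (so a half turn about z gives the same grasp; the last joint's range is limited). The gripper opens to 85 mm and grips with 20 to 120 N. Pads are 22 mm wide; open, the fingers measure 114 mm over their backs; the gripper's body (76 mm by 85 mm) begins 54 mm behind the grasp point. The pads swing forward as they close: fully open they stand 13 mm farther back than shut.
Start: joints at [-1.408, 0.381, 1.297, -0, 1.464, -0.215], TCP at [0.203, -0.511, 0.231] pointing down, gripper open.
Joint ranges: [-3.11, 3.11], [-0.89, 2.33], [0.22, 2.48], [-1.42, 4.56], [0.17, 2.85], [-2.88, 2.88]. Speed limits (rad/s): [2.39, 2.39, 3.14, 3.14, 3.14, 3.14].

## Interface

Orientations are given as a 3x3 rotation matrix whose columns are the frame's x, y, z axes.
In Python, from rig import r, snapshot gives the robot as it stands.
- The arm moves only by the tool send_rows, never from a script. Its argument "steps" is a list of rows, each a list of 3 entries, a list of its own where there are three numbers: the finger opening in mm, from 0 to 85.4, then the shift along the world's x, y, z in mm, then the turn about the world's z in degrees. A call has 1 to 10 rows; each row shifts and turns the pose as measured when the row begins; what a row does not reach is not made up. A row lasts 1/12 s, in which the tool goes at most 41.7 mm and 7.16 degrees, less where a joint would pass 70% of its speed; a pose out of reach is approached as far as the arm can. A call is refused whole if a number of a shift passes 41.7 or a number of a turn 7.16, either way. A call with a gripper value outside its range is refused whole. The fingers move at their own pace and stop on an object; "squeeze" is the grip in N (left out, the last holds). Time passes only in rows, so rows that do not move let the fingers close. It gives the time, the measured TCP pose, the force and the opening at its end, in the units of the state.
- r.state(): the state, without advancing time (a new reading comes with each control period).
- snapshot(name): name is "scene" or "top" or "wrist"; returns a dict with "pixels" (480x640x3 uint8, red, green, blue), "mtx" (3x3 intrinsics, pixels), "pose" (4x4, takes a point from camera to world coordinates). Camera axes: x right, y up, looking along -z (the intrinsics and any distortion apply to the point x, -y, -z); pixel columns grow to the right and rows downward; lengths in m; the calibration is good to about 2 mm. A picture is of the moment at which its call begins. There is no depth.
- r.job_done(): hands the job in, once; it reports no verdict.
The state is a dict: "clock": time; "joints": joint angles; "joint_velocities": joint speeds; "tau": joint torques, N m; "tool_pos": TCP position; "tcp_rot": TCP orientation; "wrist_force": force on the tool from outside, world axes, zero at the start; "wrist_torque": the same for the moment, N m; "width": finger opening in m.
Only numpy, scipy, OpenCV 4.12 (cv2) and the standard library are available. Lean on these libraries where they do the work, as an engineer would, in place of code of your own. Each camera call takes 0.05 s, during which the arm holds its last target.

## Task

The two battery candles on the altar look alike but for a red and a gold band, and at least one still has its heavy battery pack inside (about 340 g; an empty one is about 110 g). Red-banded one first, then the gold-banded one: lift it just clear of the altar top where it stands (a centimetre or two), hold it still there for a second to feel its weight, then set it upright and let go - a heavy one gently and fully down into either free well of the wooden candle stand, a light one in the middle of the steel saucer. Never press them hard (well below 25 N), and leave the saucer and the teacup where they are.

Things in the scene. Friction and masses are not known exactly. Their poses are not given: they have to be found in the camera images.
- candle_red_mid (a point): centre (half-way up, 38 mm over the underside) of the red-banded battery candle: loose upright cream cylinder, 44 mm across, 76 mm tall plus a 6 mm amber dome, bottom edge bevelled 3 mm; 16 mm red band and red top face. z up. Mass about 340 g with its hidden battery pack, 110 g without (each within 12 %); the pack may shift 3 mm inside
- candle_gold_mid (a point): centre (half-way up, 38 mm over the underside) of the gold-banded battery candle: loose upright cream cylinder, 44 mm across, 76 mm tall plus a 6 mm amber dome, bottom edge bevelled 3 mm; 16 mm gold band and gold top face. z up. Mass about 340 g with its hidden battery pack, 110 g without (each within 12 %); the pack may shift 3 mm inside
- stand: low dark wooden candle stand with brass ends, fixed: 90 mm (x) by 210 mm (y) by 22 mm high. Origin at the centre of its underside, z up. Two round wells, 46 mm across, 16 mm deep, mouth bevelled 2 mm, at y = +62 and -62 mm; a brass disc marks each floor. Seated, a candle's underside is 6 mm and its centre 44 mm above the altar top
- well_left (a point): centre of the sprung floor plate (unloaded) of the stand's well at its +y end, 8 mm above the altar top; the well's mouth is 14 mm higher
- well_right (a point): centre of the sprung floor plate (unloaded) of the stand's well at its -y end, 8 mm above the altar top; the well's mouth is 14 mm higher
- saucer: round stainless steel saucer, loose, 250 g, 150 mm across the rim, rim 14 mm high, flat inner floor about 105 mm across and 4 mm above the altar top. Origin at the centre of its underside
- teacup: blue ceramic cup, 68 mm across, 50 mm high, loose; origin at the centre of its underside. Leave alone
Things that resemble listed ones, but are neither listed nor needed, are in the scene too. What is meant by the saucer is not orange or pink, and is the larger of those in its own colour.

How it is judged:
On the way, in this order (a step that is already met when the one before it is completed fails the run):
1. the red-banded candle is held still, 3 to 40 mm clear of the altar top, where it stood (height (world z) of candle_red_mid between 0.041 and 0.078 m and distance of candle_red_mid from where it was at the start of the episode below 0.06 m and contact force between candle_red and table below 0.05 N and contact force between candle_red and the fingers above 1 N and linear speed of candle_red below 0.05 m/s), for 0.4 s.
2. the red-banded candle stands released in its place: seated in a well if heavy, on the saucer if light (((horizontal distance between candle_red_mid and well_left below 0.005 m and z of candle_red_mid in the frame of stand below 0.0475 m and contact force between candle_red and stand above 2 N) or (horizontal distance between candle_red_mid and well_right below 0.005 m and z of candle_red_mid in the frame of stand below 0.0475 m and contact force between candle_red and stand above 2 N) or (horizontal distance between candle_red_mid and saucer below 0.03 m and contact force between candle_red and saucer between 0.5 and 2 N)) and angle between candle_red_mid's own z axis and vertical below 0.1 rad and linear speed of candle_red below 0.02 m/s and contact force between candle_red and the fingers below 0.2 N), for 0.2 s.
3. the gold-banded candle is held still, 3 to 40 mm clear of the altar top, where it stood (height (world z) of candle_gold_mid between 0.041 and 0.078 m and distance of candle_gold_mid from where it was at the start of the episode below 0.06 m and contact force between candle_gold and table below 0.05 N and contact force between candle_gold and the fingers above 1 N and linear speed of candle_gold below 0.05 m/s), for 0.4 s.
At the end, for the whole second after the job is handed in: Heavy candles stand in wells, within 5 mm of centre and 3 mm of fully down; a light one on the saucer within 30 mm of its centre; each within 0.1 rad of upright, at rest, released. Heavy or light: load on stand or saucer over or under 2 N (all of step 2 and ((horizontal distance between candle_gold_mid and well_left below 0.005 m and z of candle_gold_mid in the frame of stand below 0.0475 m and contact force between candle_gold and stand above 2 N) or (horizontal distance between candle_gold_mid and well_right below 0.005 m and z of candle_gold_mid in the frame of stand below 0.0475 m and contact force between candle_gold and stand above 2 N) or (horizontal distance between candle_gold_mid and saucer below 0.03 m and contact force between candle_gold and saucer between 0.5 and 2 N)) and angle between candle_gold_mid's own z axis and vertical below 0.1 rad and linear speed of candle_gold below 0.02 m/s and contact force between candle_gold and the fingers below 0.2 N); the robot touches nothing.
It fails at once if a candle is pressed on the stand or the saucer with more than 25 N (contact force between any of candle_red, candle_gold and stand above 25 N or contact force between any of candle_red, candle_gold and saucer above 25 N).
It fails at once if a candle is tipped over (angle between any of candle_red_mid, candle_gold_mid's own z axis and vertical above 0.6 rad).
It fails at once if the saucer is pushed more than 30 mm from its place (distance of saucer from where it was at the start of the episode above 0.03 m).
It fails at once if the teacup is moved by more than 30 mm (distance of teacup from where it was at the start of the episode above 0.03 m).
It also fails if it takes over 58 s, if anything falls off the work surface, if the arm or the gripper's body presses on something with over 40 N, if the wrist force passes 120 N, or if a joint passes its speed limit or range.

## Working session

There is one attempt and no reset: what is moved stays moved. The work goes in short steps, Python scripts to look and compute and a tool call to move; the robot and the scene stay as the last step left them, time stands still between calls to the robot, and variables do not carry over. Pictures are saved under pics/ and viewed, and the job is handed in when it is done.

Besides the shell and the picture viewer there is one more tool, called in YAML: its name, and indented under it one key for each argument. send_rows: Moves the arm, as the interface text tells. Its arguments: {"type":"object","properties":{"steps":{"type":"array"},"squeeze":{"type":"number"}},"required":["steps"]}

```bash
mkdir -p pics; ls
python3 - <<'E'
from rig import r, snapshot
import cv2,pickle
d={}
for n in ["scene","top","wrist"]:
    s=snapshot(n); d[n]=s
    cv2.imwrite(f"pics/{n}0.png",s["pixels"][:,:,::-1]); print(n,s["mtx"],s["pose"])
pickle.dump(d,open("v0.pkl","wb"))
print(r.state())
E
```

```text
pics
scene [[531.48705186   0.         316.1819678 ]
 [  0.         531.48705186 234.73267353]
 [  0.           0.           1.        ]] [[-0.09584965 -0.63415026  0.76724592  1.40305789]
 [ 0.99534115 -0.0529823   0.08055353  0.13839284]
 [-0.01043259  0.77139246  0.63627418  0.85685299]
 [ 0.          0.          0.          1.        ]]
top [[543.90882016   0.         311.12038909]
 [  0.         543.90882016 241.86091029]
 [  0.           0.           1.        ]] [[ 0.02584957  0.99476395 -0.09887607  0.31611036]
 [-0.99966093  0.02541262 -0.00567622  0.0315352 ]
 [-0.0031338   0.09898927  0.99508357  1.35937515]
 [ 0.          0.          0.          1.        ]]
wrist [[404.03868709   0.         320.33575751]
 [  0.         404.03868709 242.58407473]
 [  0.           0.           1.        ]] [[ 0.36972424  0.8939461   0.25330684  0.26820294]
 [-0.92913697  0.35657203  0.09777978 -0.4861352 ]
 [-0.00291228 -0.2715083   0.96243169  0.37436667]
 [ 0.          0.          0.          1.        ]]
{'clock': 0.15, 'joints': array([-1.40831872e+00,  3.81063103e-01,  1.29804067e+00, -9.00413739e-06,
        1.46359406e+00, -2.15287759e-01]), 'joint_velocities': array([-1.57575163e-03, -4.14528226e-04, -3.35394530e-03, -1.20642434e-03,
        9.74484127e-05,  8.54976417e-04]), 'tau': array([ 7.29140665e-04, -4.48626745e+01, -2.31346107e+01, -2.23580596e-04,
        3.82471349e-03, -2.16939537e-05]), 'tool_pos': array([ 0.20282984, -0.51099713,  0.23085738]), 'tcp_rot': array([[ 9.29490851e-01,  3.68845119e-01, -1.87612300e-04],
       [ 3.68845097e-01, -9.29490241e-01,  1.08917473e-03],
       [ 2.27352981e-04, -1.08157782e-03, -9.99999389e-01]]), 'wrist_force': array([-0.20193282, -1.17368764, -0.47541044]), 'wrist_torque': array([ 0.00266   ,  0.02082786, -0.0364942 ]), 'width': 0.08555014684265812}
```

View pics/top0.png

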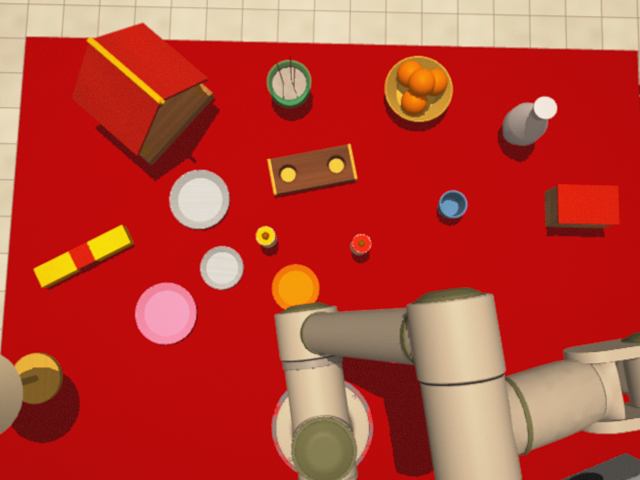

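View pics/scene0.png

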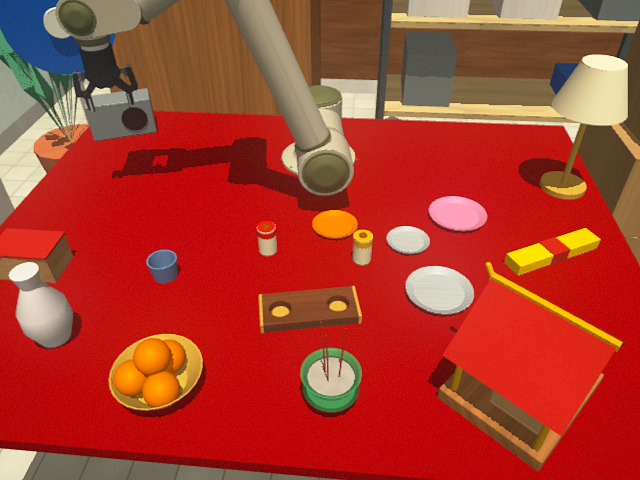

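View pics/wrist0.png

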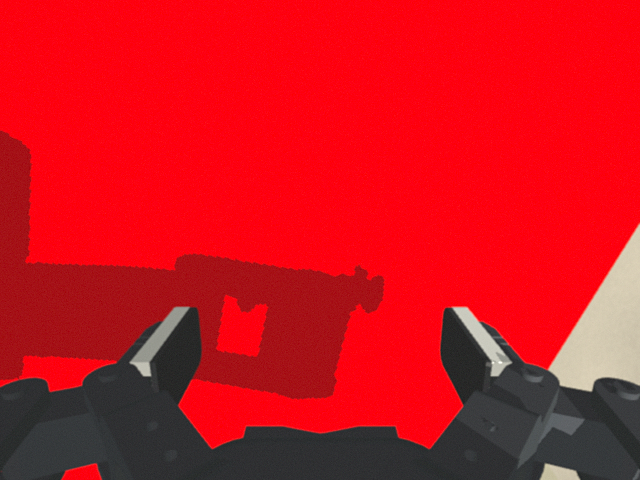

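The top view shows the stand at about (312,170), the larger steel saucer at (199,199), gold candle at (265,237), red candle at (361,244) and cup at (453,205). Orange, pink and smaller steel dishes are decoys. Next I measure these.

```bash
cat > h.py <<'E'
import numpy as np,cv2,pickle
def ray(s,uv,z):
    K,P=s["mtx"],s["pose"]
    a=np.linalg.inv(K)@np.array([uv[0],uv[1],1.]); d=P[:3,:3]@np.array([a[0],-a[1],-a[2]]); o=P[:3,3]
    return (o+d*(z-o[2])/d[2])
def proj(s,p):
    P=s["pose"];c=P[:3,:3].T@(np.array(p)-P[:3,3]);c=s["mtx"]@np.array([c[0],-c[1],-c[2]]);return c[:2]/c[2]
def mask(s,f,box):
    h=cv2.cvtColor(s["pixels"],cv2.COLOR_RGB2HSV).astype(int); m=f(h[...,0],h[...,1],h[...,2])
    o=np.zeros_like(m);x0,y0,x1,y1=box;o[y0:y1,x0:x1]=m[y0:y1,x0:x1];return o.astype(np.uint8)
def blobs(m,mn=20):
    cs,_=cv2.findContours(m,cv2.RETR_EXTERNAL,cv2.CHAIN_APPROX_NONE)
    return sorted([c for c in cs if cv2.contourArea(c)>mn],key=cv2.contourArea,reverse=True)
E
python3 - <<'E'
from h import *
d=pickle.load(open("v0.pkl","rb"))
for n,boxes in dict(top=[(255,220,280,255),(345,228,378,260),(262,140,362,200),(160,160,240,240)],scene=[(345,222,380,270),(250,215,285,260),(250,280,370,340),(395,255,485,320)]).items():
    ims=[]
    for x0,y0,x1,y1 in boxes:
        im=d[n]["pixels"][y0:y1,x0:x1,::-1]; f=min(390/im.shape[1],290/im.shape[0]); im=cv2.resize(im,None,fx=f,fy=f,interpolation=cv2.INTER_NEAREST)
        im=cv2.copyMakeBorder(im,0,300-im.shape[0],0,400-im.shape[1],cv2.BORDER_CONSTANT);ims.append(im)
    cv2.imwrite(f"pics/{n}_z.png",np.vstack([np.hstack(ims[:2]),np.hstack(ims[2:])]))
t=d["top"]
yel=lambda h,s,v:(h>18)&(h<35)&(s>120)&(v>100)
for b in blobs(mask(t,yel,(250,130,370,260)),10):
    (c,r)=cv2.minEnclosingCircle(b);m=cv2.moments(b);cc=(m['m10']/m['m00'],m['m01']/m['m00'])
    print("yel",cc,r,cv2.contourArea(b),ray(t,cc,.008),ray(t,cc,.022),ray(t,cc,.076))
gr=lambda h,s,v:(s<60)&(v>100)
for b in blobs(mask(t,gr,(150,150,250,300)),50)[:3]:
    e=cv2.fitEllipse(b);print("steel",e,ray(t,e[0],.01), e[1][1]/543.9*1.35)
bl=lambda h,s,v:(h>95)&(h<130)&(s>80)
for b in blobs(mask(t,bl,(430,180,480,230)),50)[:1]:
    e=cv2.fitEllipse(b);print("cup",e,ray(t,e[0],.04))
E
```

```text
yel (265.39932659932657, 235.75622895622894) 9.61136245727539 247.5 [0.46280347 0.15391955 0.008     ] [0.46128376 0.15265167 0.022     ] [0.455422   0.14776128 0.076     ]
yel (287.7361647361647, 174.39124839124838) 6.812595844268799 129.5 [0.62025291 0.10278045 0.008     ] [0.61710205 0.10204236 0.022     ] [0.60494872 0.09919545 0.076     ]
yel (335.8651102464332, 165.3514915693904) 6.8159871101379395 128.5 [ 0.6465948  -0.01835516  0.008     ] [ 0.64317104 -0.01783831  0.022     ] [ 0.62996512 -0.01584472  0.076     ]
yel (352.0497512437811, 160.7960199004975) 16.86722755432129 33.5 [ 0.65938509 -0.05909408  0.008     ] [ 0.65582883 -0.05815517  0.022     ] [ 0.64211181 -0.05453369  0.076     ]
yel (271.8939393939394, 176.15151515151516) 17.846668243408203 33.0 [0.61472057 0.14268301 0.008     ] [0.61162702 0.14153154 0.022     ] [0.59969477 0.13709015 0.076     ]
steel ((199.23114013671875, 199.2806854248047), (57.29421615600586, 58.111534118652344), 53.36676788330078) [0.55056001 0.32325218 0.01      ] 0.1442371227434835
steel ((221.58641052246094, 267.6708068847656), (41.050479888916016, 41.44605255126953), 30.059309005737305) [0.38014043 0.25978328 0.01      ] 0.10287216573674182
cup ((452.0935974121094, 204.41177368164062), (24.909069061279297, 27.011192321777344), 61.22325897216797) [ 0.5483059  -0.30417994  0.04      ]
```

View pics/top_z.png

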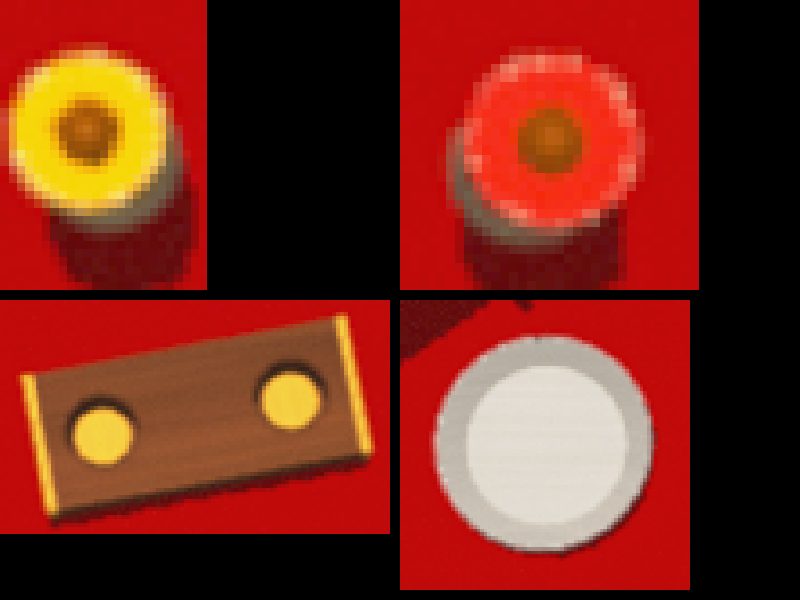

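View pics/scene_z.png

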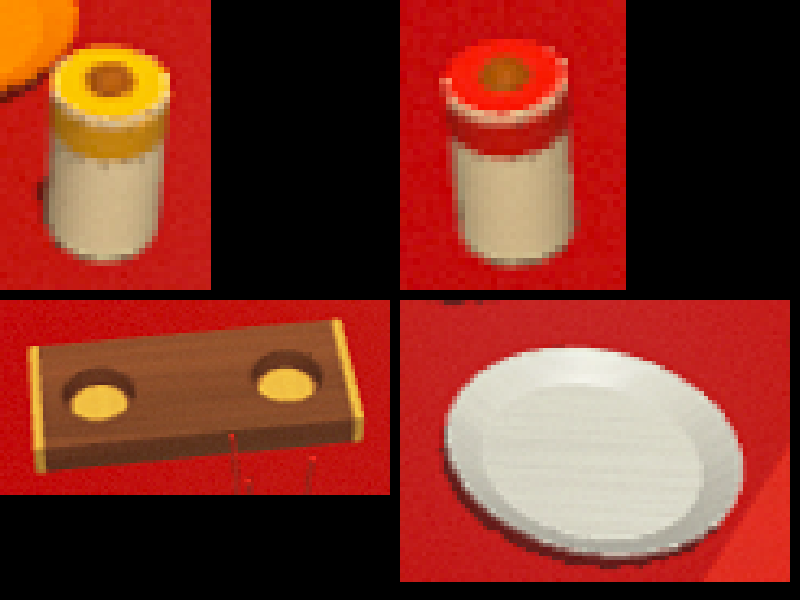

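Run:
```python
from h import *
d=pickle.load(open("v0.pkl","rb"));t,s=d["top"],d["scene"]
def lines(a,b):
    A=np.zeros((3,3));y=np.zeros(3);os=[]
    for c,uv in((t,a),(s,b)):
        o=c["pose"][:3,3];v=ray(c,uv,0)-o;v/=np.linalg.norm(v);M=np.eye(3)-np.outer(v,v);A+=M;y+=M@o;os.append((o,v))
    p=np.linalg.solve(A,y);return p,[np.linalg.norm(np.cross(p-o,v))for o,v in os]
yel=lambda h,s_,v:(h>18)&(h<35)&(s_>120)&(v>100)
for b in blobs(mask(s,yel,(262,285,358,330)),10):
    m=cv2.moments(b);c=(m['m10']/m['m00'],m['m01']/m['m00']);print("scene yel",c,cv2.contourArea(b),ray(s,c,.008))
for n,a,b in(("gold",(265.3,235.6),(362.7,234.4)),("red",(361.1,243),(265.5,225.8))):
    print(n,lines(a,b),ray(t,a,.078),ray(s,b,.078))
red=lambda h,s_,v:((h<4)|(h>176))&(v>225)
for b in blobs(mask(t,red,(345,228,378,260)),50)[:2]: print(cv2.fitEllipse(b),ray(t,cv2.fitEllipse(b)[0],.076))
g=lambda h,s_,v:(s_<60)&(v>100)
b=blobs(mask(s,g,(395,255,485,320)),50)[0];e=cv2.fitEllipse(b);print("saucer scene",e,ray(s,e[0],.012))
m=mask(t,lambda h,s_,v:(s_<60)&(v>218),(160,160,240,240))
b=blobs(m,50)[0];e=cv2.fitEllipse(b);print("floor",e,ray(t,e[0],.004))
```

```text
scene yel (280.0518867924528, 310.8474842767295) 106.0 [ 0.64082012 -0.02161646  0.008     ]
scene yel (337.588141025641, 305.5689102564102) 104.0 [0.61494746 0.10004983 0.008     ]
scene yel (355.0882352941176, 295.0) 17.0 [0.58016262 0.13641978 0.008     ]
gold (array([0.45544622, 0.14702832, 0.07946271]), [np.float64(0.0006657824057287105), np.float64(0.0006657824057286763)]) [0.45557133 0.14782836 0.078     ] [0.45377151 0.14638052 0.078     ]
red (array([ 0.44370646, -0.08045792,  0.08027921]), [np.float64(0.0012082106851067028), np.float64(0.0012082106851066612)]) [ 0.44374618 -0.07945557  0.078     ] [ 0.44091736 -0.08232731  0.078     ]
((361.05584716796875, 243.1810302734375), (16.300880432128906, 17.169145584106445), 121.6339111328125) [ 0.4435117  -0.07953146  0.076     ]
saucer scene ((439.2821044921875, 289.3296813964844), (45.54290771484375, 68.21765899658203), 101.49836730957031) [0.55070736 0.3212945  0.012     ]
floor ((199.8283233642578, 199.56517028808594), (41.933258056640625, 42.67342758178711), 62.750701904296875) [0.55091362 0.32300704 0.004     ]
```

Measured: red ≈ (0.4435, -0.080), gold ≈ (0.4554, 0.1475). The wells are at about (0.620, 0.103) and (0.6465, -0.018), 124 mm apart as specified. The saucer is at about (0.551, 0.323). I'll move above red.

send_rows:
  steps:
    - [85,[19,36,0],0]
    - [85,[19,36,0],0]
    - [85,[19,36,0],0]
    - [85,[19,36,0],0]
    - [85,[19,36,0],0]
    - [85,[19,36,0],0]
    - [85,[19,36,0],0]
    - [85,[19,36,0],0]
    - [85,[19,36,0],0]
    - [85,[19,36,0],0]
  squeeze: 35

```text
clock: 0.98
tool_pos: [0.3906, -0.1443, 0.2276]
tcp_rot: [[0.934, 0.357, -0.002], [0.357, -0.934, 0.004], [-0.0, -0.004, -1.0]]
wrist_force: [-0.2, -0.8, 0.2]
width: 0.0851
```

send_rows:
  steps:
    - [85,[20,25,0],0]
    - [85,[15,20,0],0]
    - [85,[0,0,0],0]
    - [85,[0,0,0],0]

```text
clock: 1.32
tool_pos: [0.428, -0.0897, 0.2275]
tcp_rot: [[0.931, 0.365, -0.002], [0.365, -0.931, 0.005], [0.0, -0.006, -1.0]]
wrist_force: [0.3, -1.0, 0.5]
width: 0.0851
```

Run:
```python
from h import *
from rig import r, snapshot
w=snapshot("wrist");pickle.dump(w,open("w1.pkl","wb"));cv2.imwrite("pics/w1.png",w["pixels"][:,:,::-1])
print(r.state()["tool_pos"],w["pose"][:3,3],proj(w,(.4435,-.08,.082)),proj(w,(.6465,-.018,.008)),proj(w,(.62,.103,.008)))
```

```text
[ 0.42786505 -0.09002266  0.22745196] [ 0.49374483 -0.06568837  0.37103971] [316.2118919  203.25263776] [339.05089391 -90.41950757] [ 175.42919256 -121.01818153]
```

View pics/w1.png

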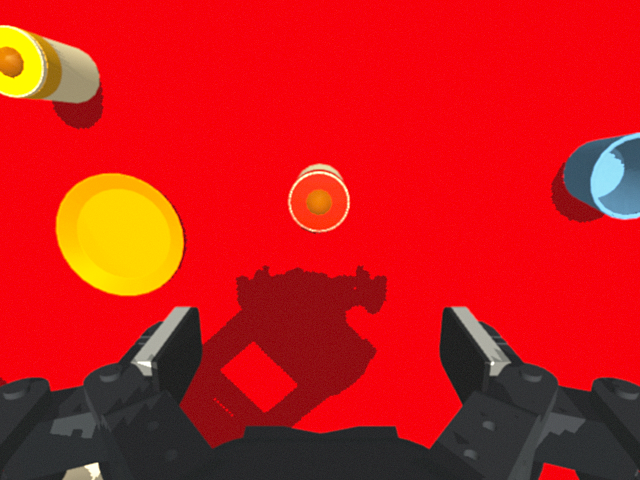

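The red dome is at (319,202) in the wrist view against a predicted (316,203), a 2 mm agreement. I'll use (0.444, -0.081) and descend.

send_rows:
  steps:
    - [85,[16,9,-20],0]
    - [85,[0,0,-35],0]
    - [85,[0,0,-35],0]
    - [85,[0,0,-35],0]
    - [85,[0,0,-30],0]
    - [85,[0,0,-20],0]
    - [85,[0,0,-10],0]
    - [85,[0,0,0],0]

```text
clock: 2.03
tool_pos: [0.4414, -0.0889, 0.037]
tcp_rot: [[0.936, 0.353, 0.004], [0.353, -0.936, 0.001], [0.004, 0.001, -1.0]]
wrist_force: [-0.3, 1.1, -0.3]
width: 0.0849
```

send_rows:
  steps:
    - [85,[3,8,-2],0]
    - [85,[0,0,0],0]
    - [85,[0,0,0],0]

```text
clock: 2.28
tool_pos: [0.4446, -0.0825, 0.0359]
tcp_rot: [[0.937, 0.35, 0.005], [0.35, -0.937, 0.0], [0.005, 0.001, -1.0]]
wrist_force: [-0.4, -0.4, -0.5]
width: 0.0849
```

Run:
```python
from h import *
from rig import r, snapshot
w=snapshot("wrist");cv2.imwrite("pics/w2.png",w["pixels"][:,:,::-1])
s=r.state();print(s["tool_pos"],s["wrist_force"],s["joints"])
```

```text
[ 0.44464429 -0.08246548  0.03602743] [ 0.12353971  0.3284542  -0.20957502] [-0.44774134  0.47812668  1.83712919  0.00351842  0.82175562  0.76357329]
```

View pics/w2.png

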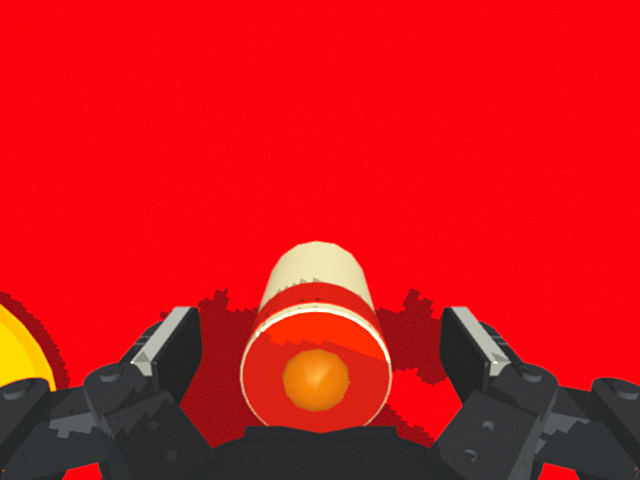

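The candle (dome at 316,380) sits centred between the fingers. Closing now.

send_rows:
  steps:
    - [38,[0,0,0],0]
    - [38,[0,0,0],0]
    - [38,[0,0,0],0]
    - [38,[0,0,0],0]
    - [38,[0,0,0],0]
    - [38,[0,0,0],0]
    - [38,[0,0,0],0]
    - [38,[0,0,0],0]
  squeeze: 35

```text
clock: 3.0
tool_pos: [0.4456, -0.0828, 0.0383]
tcp_rot: [[0.937, 0.35, 0.01], [0.35, -0.937, -0.002], [0.008, 0.005, -1.0]]
wrist_force: [-0.4, 0.1, -0.4]
width: 0.0438
```

send_rows:
  steps:
    - [38,[0,0,5],0]
    - [38,[0,0,5],0]
    - [38,[0,0,4],0]
    - [38,[0,0,0],0]
    - [38,[0,0,0],0]
    - [38,[0,0,0],0]
    - [38,[0,0,0],0]
    - [38,[0,0,0],0]
    - [38,[0,0,0],0]
    - [38,[0,0,0],0]

```text
clock: 3.83
tool_pos: [0.4454, -0.0828, 0.0538]
tcp_rot: [[0.937, 0.35, 0.009], [0.35, -0.937, -0.002], [0.008, 0.005, -1.0]]
wrist_force: [-0.0, -0.0, -1.7]
width: 0.0439
```

Run:
```python
from h import *
from rig import r, snapshot
for n in("scene","wrist","top"):
    w=snapshot(n);cv2.imwrite(f"pics/{n}3.png",w["pixels"][:,:,::-1]);pickle.dump(w,open(n+"3.pkl","wb"));print(r.state()["wrist_force"],r.state()["wrist_torque"],r.state()["tool_pos"])
w=pickle.load(open("scene3.pkl","rb"))["pixels"];cv2.imwrite("pics/s3z.png",cv2.resize(w[150:350,180:400,::-1],None,fx=3,fy=3))
```

```text
[ 0.62297267 -0.00146778 -0.45909996] [ 0.01948471 -0.00898527  0.02243779] [ 0.44537787 -0.08275391  0.05378558]
[-1.0984148  -0.15613418 -1.45942459] [-0.0438424  -0.01017618  0.01310368] [ 0.4453897  -0.08276645  0.05381893]
[-0.38790929  0.22053913 -0.97871347] [0.00383673 0.02036239 0.02860728] [ 0.44539744 -0.08277005  0.05383615]
```

View pics/s3z.png

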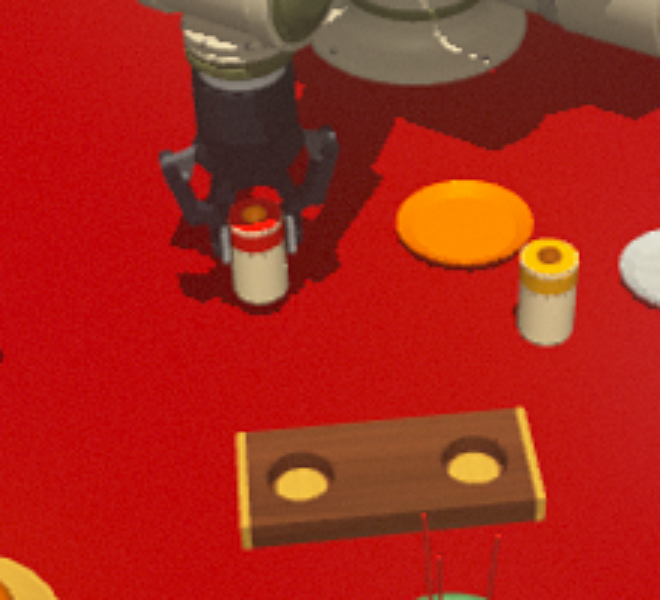

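Run:
```python
from h import *
from rig import r, snapshot
f=[];t=[]
for i in range(16):
    snapshot("wrist");s=r.state();f.append(s["wrist_force"]);t.append(s["tau"])
print(np.mean(f,0),np.std(f,0)/4,s["clock"],s["tool_pos"]);print(np.mean(t,0))
```

```text
[-0.12909076 -0.05900793 -1.16720273] [0.10470357 0.10571717 0.10424532] 4.7833 [ 0.44543032 -0.08276994  0.05390865]
[-7.71656514e-05 -3.95823515e+01 -1.42124232e+01  4.99077549e-03
 -2.71287797e-02 -9.15252820e-06]
```

View pics/wrist3.png

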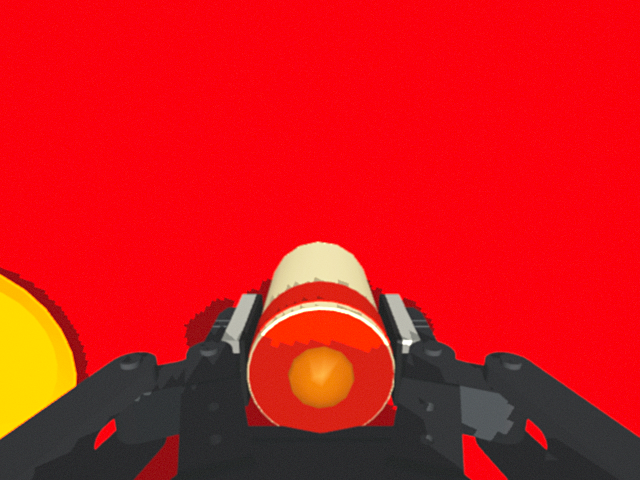

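Red weighs 1.17 ± 0.1 N, so it is light and goes on the saucer at (0.551, 0.3225).

send_rows:
  steps:
    - [38,[0,0,20],0]
    - [38,[0,0,35],0]
    - [38,[0,0,35],0]
    - [38,[5,15,15],0]
    - [38,[8,30,0],0]
    - [38,[9,36,0],0]
    - [38,[9,36,0],0]
    - [38,[9,36,0],0]
    - [38,[9,36,0],0]
    - [38,[9,36,0],0]

```text
clock: 5.62
tool_pos: [0.5032, 0.1465, 0.1653]
tcp_rot: [[0.941, 0.339, 0.011], [0.339, -0.941, -0.002], [0.01, 0.006, -1.0]]
wrist_force: [0.6, 0.5, -0.6]
width: 0.0434
```

send_rows:
  steps:
    - [38,[9,36,0],0]
    - [38,[9,36,0],0]
    - [38,[9,36,0],0]
    - [38,[8,25,0],0]
    - [38,[0,0,0],0]
    - [38,[0,0,0],0]

```text
clock: 6.12
tool_pos: [0.5377, 0.294, 0.1636]
tcp_rot: [[0.938, 0.346, 0.01], [0.346, -0.938, -0.001], [0.009, 0.004, -1.0]]
wrist_force: [1.3, -0.0, -1.7]
width: 0.0438
```

send_rows:
  steps:
    - [38,[13,26,0],0]
    - [38,[2,3,-15],0]
    - [38,[0,0,-30],0]
    - [38,[0,0,-30],0]
    - [38,[0,0,-20],0]
    - [38,[0,0,-10],0]
    - [38,[0,0,0],0]
    - [38,[0,0,0],0]

```text
clock: 6.78
tool_pos: [0.5527, 0.3172, 0.0561]
tcp_rot: [[0.94, 0.341, 0.01], [0.341, -0.94, -0.002], [0.009, 0.006, -1.0]]
wrist_force: [0.5, 0.5, -0.4]
width: 0.0436
```

Run:
```python
from h import *
from rig import r, snapshot
w=snapshot("scene")["pixels"];cv2.imwrite("pics/s4z.png",cv2.resize(w[180:340,330:530,::-1],None,fx=3,fy=3))
w=snapshot("top")["pixels"];cv2.imwrite("pics/t4z.png",cv2.resize(w[120:280,120:320,::-1],None,fx=3,fy=3))
print(r.state()["tool_pos"],r.state()["wrist_force"])
```

```text
[0.55310408 0.31758613 0.0569452 ] [ 0.63993368  0.01265545 -1.10276521]
```

View pics/s4z.png

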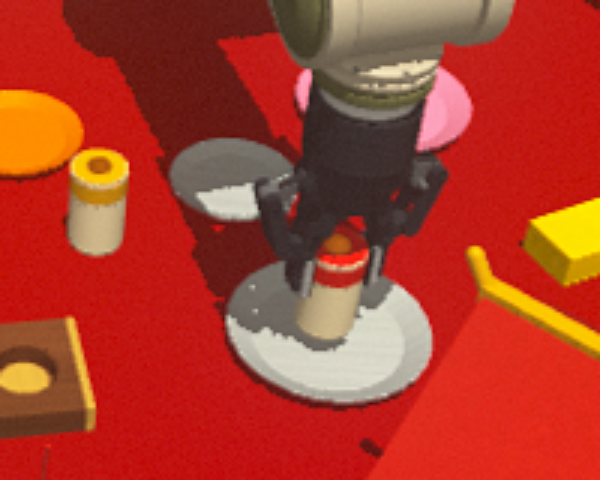

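send_rows:
  steps:
    - [38,[-1,4,-3],0]
    - [38,[0,0,-4],0]
    - [38,[0,0,-3],0]
    - [38,[0,0,-2],0]
    - [38,[0,0,0],0]

```text
clock: 7.3
tool_pos: [0.5537, 0.3227, 0.0482]
tcp_rot: [[0.94, 0.341, 0.019], [0.341, -0.94, 0.001], [0.018, 0.006, -1.0]]
wrist_force: [0.8, -0.6, -1.0]
width: 0.0438
```

send_rows:
  steps:
    - [38,[0,0,-3],0]
    - [38,[0,0,-2],0]
    - [38,[0,0,-1],0]

```text
clock: 7.55
tool_pos: [0.554, 0.3229, 0.0422]
tcp_rot: [[0.94, 0.341, 0.02], [0.342, -0.94, 0.001], [0.019, 0.006, -1.0]]
wrist_force: [0.5, 0.0, 8.8]
width: 0.0434
```

Contact with about 9 N. Releasing.

send_rows:
  steps:
    - [52,[0,0,0],0]
    - [60,[0,0,0],0]
    - [70,[0,0,0],0]
    - [80,[0,0,0],0]
    - [85,[0,0,0],0]
    - [85,[0,0,0],0]

```text
clock: 8.05
tool_pos: [0.5544, 0.3229, 0.0425]
tcp_rot: [[0.94, 0.341, 0.021], [0.341, -0.94, 0.002], [0.02, 0.006, -1.0]]
wrist_force: [-0.4, -0.5, -0.8]
width: 0.0849
```

Run:
```python
from h import *
from rig import r, snapshot
w=snapshot("wrist")["pixels"];cv2.imwrite("pics/w5.png",w[:,:,::-1])
print(r.state()["tool_pos"],r.state()["wrist_force"],r.state()["width"])
```

```text
[0.5543828  0.32293959 0.04253063] [-1.03299164  0.33510449 -0.3004467 ] 0.0849872566641169
```

View pics/w5.png

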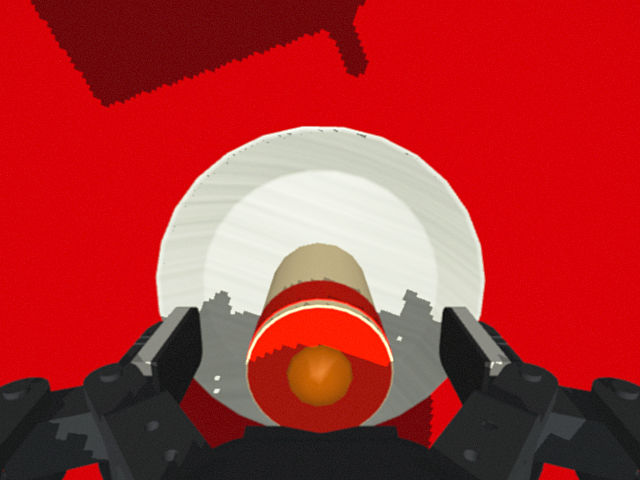

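Red stands upright and free, centred on the saucer. I'll rise and go to gold at (0.455, 0.147).

send_rows:
  steps:
    - [85,[0,0,12],0]
    - [85,[0,0,30],0]
    - [85,[0,0,40],0]
    - [85,[0,0,40],0]
    - [85,[0,0,30],0]
    - [85,[-15,-25,0],0]
    - [85,[-20,-35,0],0]
    - [85,[-20,-35,0],0]
    - [85,[-20,-35,0],0]
    - [85,[-15,-25,0],0]

```text
clock: 8.93
tool_pos: [0.4604, 0.1663, 0.2008]
tcp_rot: [[0.937, 0.348, 0.024], [0.348, -0.938, 0.002], [0.024, 0.007, -1.0]]
wrist_force: [1.7, -0.1, 0.5]
width: 0.085
```

send_rows:
  steps:
    - [85,[0,0,0],0]
    - [85,[0,0,0],0]

```text
clock: 9.1
tool_pos: [0.4577, 0.1626, 0.2017]
tcp_rot: [[0.939, 0.343, 0.025], [0.343, -0.939, 0.001], [0.023, 0.007, -1.0]]
wrist_force: [-0.1, -0.3, -0.6]
width: 0.0853
```

Run:
```python
from h import *
from rig import r, snapshot
w=snapshot("wrist");pickle.dump(w,open("w6.pkl","wb"));cv2.imwrite("pics/w6.png",w["pixels"][:,:,::-1])
t=snapshot("top");cv2.imwrite("pics/t6.png",t["pixels"][:,:,::-1])
print(r.state()["tool_pos"],r.state()["clock"],proj(w,(.455,.147,.082)))
```

```text
[0.45830087 0.16352143 0.20149042] 9.2 [338.48723749 251.57129766]
```

View pics/w6.png

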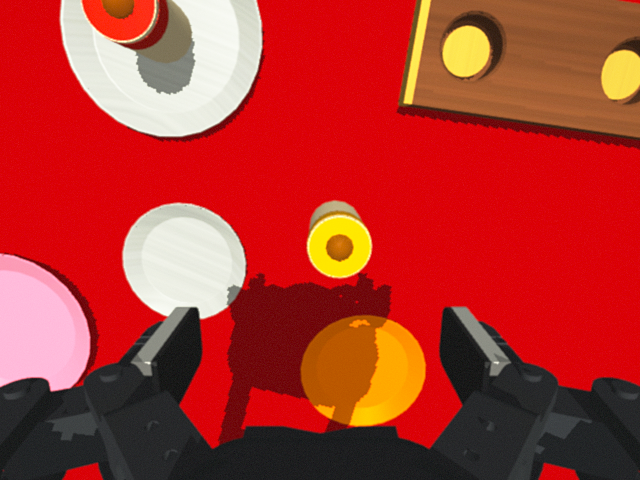

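View pics/t6.png

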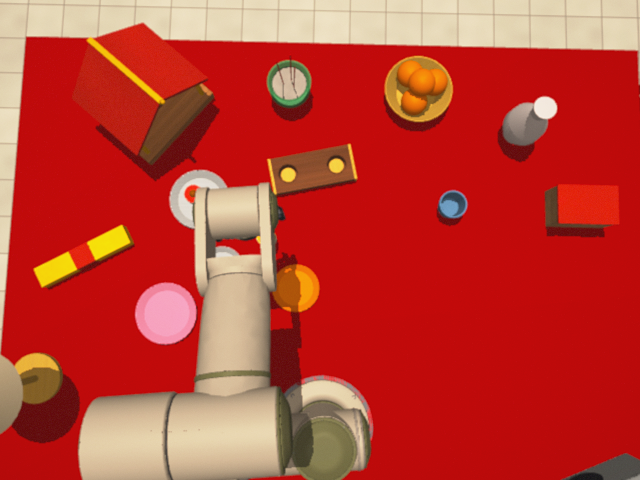

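Run:
```python
from h import *
w=pickle.load(open("w6.pkl","rb"));t=pickle.load(open("v0.pkl","rb"))["top"]
yel=lambda h,s_,v:(h>20)&(h<35)&(s_>120)&(v>150)
for b in blobs(mask(w,yel,(435,0,640,110)),100):
    e=cv2.fitEllipse(b);print(e,ray(w,e[0],.008))
b=blobs(mask(w,yel,(290,190,400,290)),100)[0];e=cv2.fitEllipse(b);print("gold",e,ray(w,(340,247),.081))
```

```text
((465.63604736328125, 50.89097213745117), (44.42706298828125, 50.139225006103516), 25.288253784179688) [0.62120179 0.10097671 0.008     ]
((620.85302734375, 74.2750244140625), (37.74433517456055, 49.394493103027344), 16.287580490112305) [ 0.64803318 -0.02088699  0.008     ]
gold ((339.1475830078125, 246.72991943359375), (58.902557373046875, 62.04800796508789), 82.35221862792969) [0.45813315 0.14703307 0.081     ]
```

send_rows:
  steps:
    - [85,[-1,-16,0],0]
    - [85,[0,-2,-20],0]
    - [85,[0,0,-35],0]
    - [85,[0,0,-35],0]
    - [85,[0,0,-30],0]
    - [85,[0,0,-20],0]
    - [85,[0,0,-10],0]
    - [85,[0,0,0],0]

```text
clock: 9.87
tool_pos: [0.4636, 0.1523, 0.0451]
tcp_rot: [[0.935, 0.354, 0.033], [0.354, -0.935, 0.003], [0.032, 0.009, -0.999]]
wrist_force: [-0.0, -0.4, -0.1]
width: 0.0851
```

send_rows:
  steps:
    - [85,[-6,-5,-4],0]
    - [85,[-1,-1,-4],0]
    - [85,[0,0,0],0]

```text
clock: 10.12
tool_pos: [0.4574, 0.1475, 0.0365]
tcp_rot: [[0.934, 0.356, 0.034], [0.357, -0.934, 0.004], [0.033, 0.009, -0.999]]
wrist_force: [-0.5, -0.3, -0.6]
width: 0.085
```

Run:
```python
from h import *
from rig import r, snapshot
w=snapshot("wrist")["pixels"];cv2.imwrite("pics/w7.png",w[:,:,::-1])
s=r.state();print(s["tool_pos"],s["wrist_force"])
```

```text
[0.45757693 0.14754491 0.03692572] [0.15101    0.27829079 0.04807969]
```

View pics/w7.png

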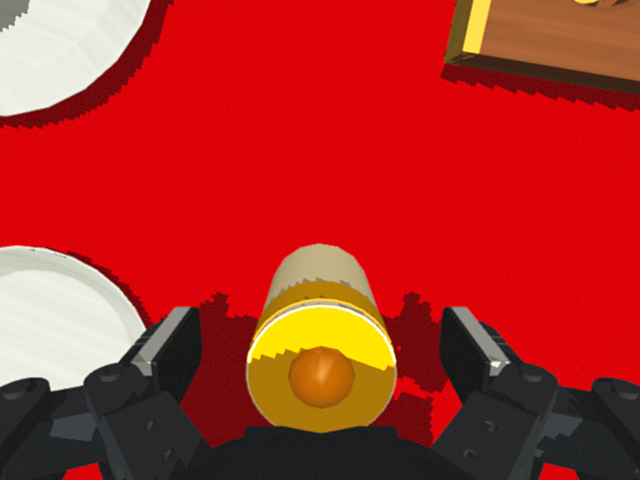

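Gold is centred (dome at 321,378). Closing.

send_rows:
  steps:
    - [38,[0,0,0],0]
    - [38,[0,0,0],0]
    - [38,[0,0,0],0]
    - [38,[0,0,0],0]
    - [38,[0,0,0],0]
    - [38,[0,0,0],0]
    - [38,[0,0,0],0]
    - [38,[0,0,0],0]
  squeeze: 45

```text
clock: 10.83
tool_pos: [0.4586, 0.1478, 0.0391]
tcp_rot: [[0.934, 0.356, 0.039], [0.356, -0.934, 0.004], [0.038, 0.01, -0.999]]
wrist_force: [-0.1, -0.1, -1.1]
width: 0.0433
```

send_rows:
  steps:
    - [38,[0,0,4],0]
    - [38,[0,0,4],0]
    - [38,[0,0,5],0]
    - [38,[0,0,2],0]
    - [38,[0,0,0],0]
    - [38,[0,0,0],0]
    - [38,[0,0,0],0]
    - [38,[0,0,0],0]

```text
clock: 11.5
tool_pos: [0.4584, 0.1477, 0.0558]
tcp_rot: [[0.934, 0.356, 0.038], [0.356, -0.934, 0.004], [0.037, 0.01, -0.999]]
wrist_force: [0.7, 0.2, -2.0]
width: 0.0433
```

Run:
```python
from h import *
from rig import r, snapshot
f=[]
for i in range(16):
    w=snapshot("wrist" if i else "scene");f.append(r.state()["wrist_force"])
    if i==0: cv2.imwrite("pics/s8z.png",cv2.resize(w["pixels"][150:350,250:500,::-1],None,fx=3,fy=3))
s=r.state();print(np.mean(f,0),np.std(f,0)/4,s["clock"],s["tool_pos"],s["tcp_rot"]);cv2.imwrite("pics/w8.png",w["pixels"][:,:,::-1]);pickle.dump(w,open("w8.pkl","wb"))
```

```text
[-0.22447193  0.02144681 -3.18736349] [0.12373668 0.12371647 0.13245381] 12.3 [0.45841101 0.14772624 0.05583973] [[ 0.93365972  0.35609501  0.03841696]
 [ 0.35620958 -0.9343973   0.00405243]
 [ 0.03733975  0.0099009  -0.99925358]]
```

View pics/s8z.png

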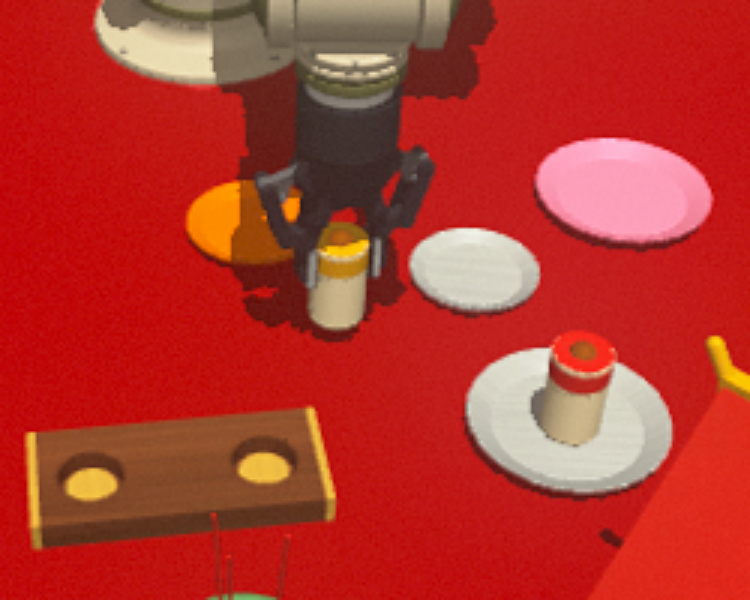

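View pics/w8.png

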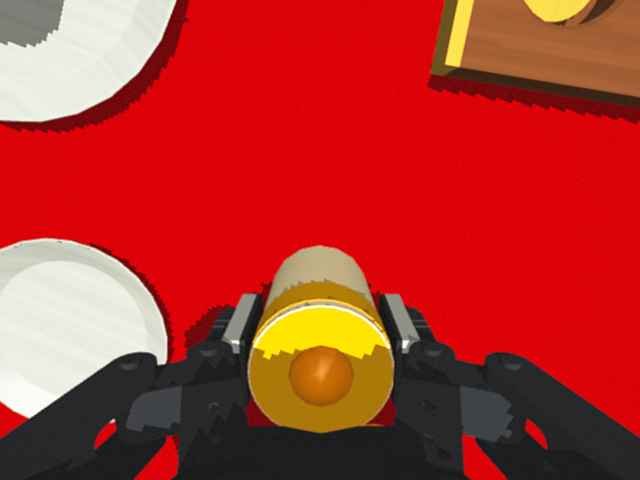

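Gold weighs 3.19 ± 0.13 N, so it is heavy. It goes into the left well, with a TCP target of about (0.622, 0.102).

send_rows:
  steps:
    - [38,[0,0,15],0]
    - [38,[0,0,18],0]
    - [38,[15,-4,0],0]
    - [38,[30,-8,0],0]
    - [38,[35,-10,0],0]
    - [38,[35,-10,0],0]
    - [38,[25,-8,0],0]
    - [38,[10,-3,0],0]
    - [38,[0,0,0],0]
    - [38,[0,0,0],0]

```text
clock: 13.13
tool_pos: [0.6119, 0.1024, 0.0894]
tcp_rot: [[0.933, 0.357, 0.034], [0.357, -0.934, 0.004], [0.033, 0.008, -0.999]]
wrist_force: [-0.1, -0.5, -2.8]
width: 0.0434
```

Run:
```python
from h import *
from rig import r, snapshot
w=snapshot("wrist");pickle.dump(w,open("w9.pkl","wb"));cv2.imwrite("pics/w9.png",w["pixels"][:,:,::-1])
s=r.state();print(s["tool_pos"],s["tcp_rot"][:,2],s["clock"])
```

```text
[0.61157363 0.10252605 0.08936626] [ 0.03349584  0.00376094 -0.99943178] 13.1833
```

View pics/w9.png

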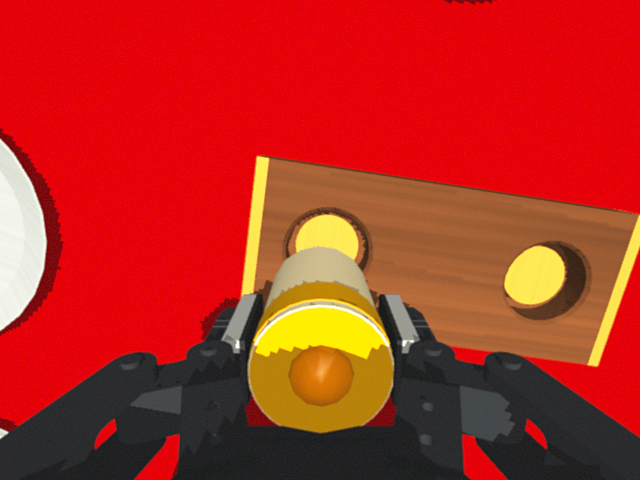

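Run:
```python
from h import *
w=pickle.load(open("w9.pkl","rb"))
cv2.imwrite("pics/w9z.png",cv2.resize(w["pixels"][190:330,260:460,::-1],None,fx=4,fy=4,interpolation=cv2.INTER_NEAREST))
yel=lambda h,s_,v:(h>20)&(h<35)&(s_>120)&(v>150)
b=blobs(mask(w,yel,(480,230,590,325)),100)[0];e=cv2.fitEllipse(b);print("R",e,ray(w,e[0],.008))
# left disc visible arc: circle of radius 16mm fit on upper boundary
m=mask(w,yel,(285,205,370,262));pts=[]
for u in range(300,356,3):
    v=np.argmax(m[:,u]);
    if v: pts.append(ray(w,(u,v-.5),.008)[:2])
pts=np.array(pts)
from scipy.optimize import least_squares
for R in(None,):
    q=least_squares(lambda p:np.hypot(*(pts-p[:2]).T)-p[2],[.62,.1,.017]);print(q.x,np.abs(q.fun).max())
for uv in((340-17,377),(321,377)):print(ray(w,uv,.131))
print("dome",ray(w,(321,377),.131))
```

```text
R ((534.597412109375, 275.49664306640625), (51.151371002197266, 62.49500274658203), 49.13585662841797) [ 0.64736466 -0.02144173  0.008     ]
[0.62071337 0.10063419 0.01788832] 0.0002633158573940031
[0.61179872 0.1011305  0.131     ]
[0.61159387 0.10167155 0.131     ]
dome [0.61159387 0.10167155 0.131     ]
```

View pics/w9z.png

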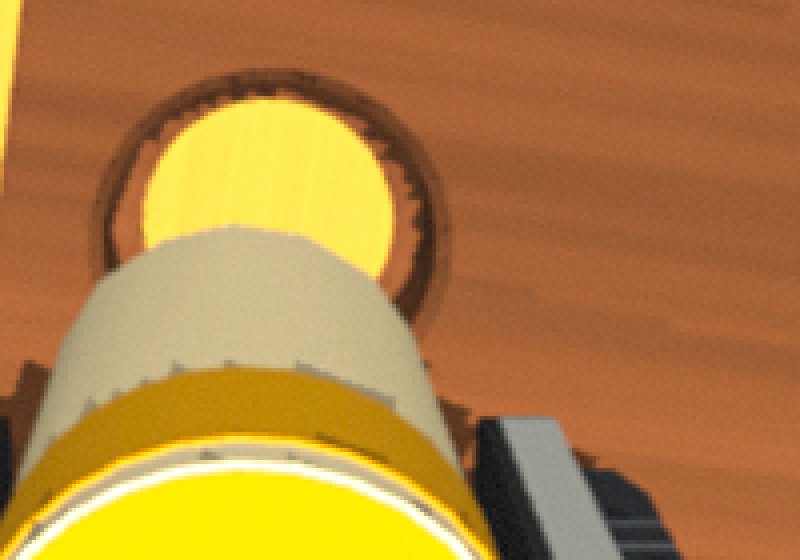

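send_rows:
  steps:
    - [38,[10,-1,0],0]
    - [38,[0,0,-4],0]
    - [38,[0,0,-8],0]
    - [38,[0,0,-6],0]
    - [38,[0,0,0],0]
    - [38,[0,0,0],0]

```text
clock: 13.68
tool_pos: [0.6158, 0.1039, 0.069]
tcp_rot: [[0.933, 0.36, 0.028], [0.36, -0.933, 0.004], [0.027, 0.006, -1.0]]
wrist_force: [-0.1, -0.2, -3.1]
width: 0.0437
```

```bash
cat > chk.py <<'E'
from h import *
from rig import r, snapshot
import sys
k=sys.argv[1]
w=snapshot("wrist");s=snapshot("scene");pickle.dump((w,s),open(f"c{k}.pkl","wb"))
a=cv2.resize(w["pixels"][190:430,220:620,::-1],(800,480),interpolation=cv2.INTER_NEAREST)
cv2.imwrite(f"pics/c{k}w.png",a)
cv2.imwrite(f"pics/c{k}s.png",cv2.resize(s["pixels"][220:340,250:390,::-1],None,fx=5,fy=5,interpolation=cv2.INTER_NEAREST))
q=r.state();print(q["tool_pos"],q["tcp_rot"][:,2],q["wrist_force"],q["clock"])
E
python3 chk.py a
```

```text
[0.61607024 0.10379832 0.06929744] [ 0.028086    0.00427167 -0.99959638] [-0.64300562  0.49517041 -3.73990626] 13.7833
```

View pics/caw.png

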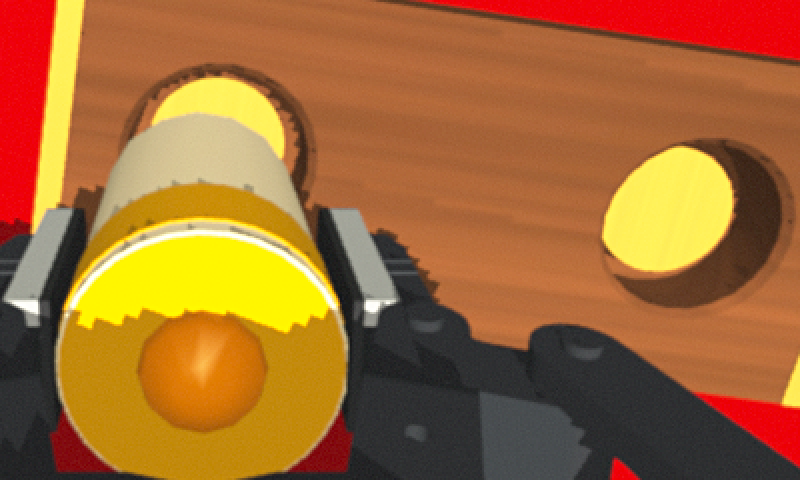

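View pics/cas.png

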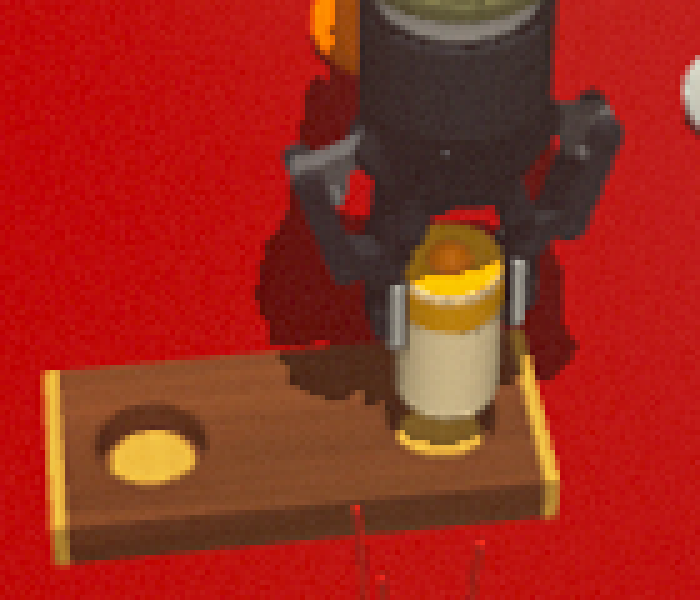

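send_rows:
  steps:
    - [38,[6,-2,0],0]
    - [38,[0,0,0],0]
    - [38,[0,0,-1],0]
    - [38,[0,0,-1],0]

```text
clock: 14.12
tool_pos: [0.6233, 0.1015, 0.0682]
tcp_rot: [[0.933, 0.36, 0.03], [0.36, -0.933, 0.004], [0.03, 0.007, -1.0]]
wrist_force: [0.7, 0.9, -3.1]
width: 0.0436
```

```bash
python3 chk.py b
python3 - <<'E'
from h import *
w,s=pickle.load(open("cb.pkl","rb"))
from scipy.optimize import least_squares
yel=lambda h,s_,v:(h>20)&(h<35)&(s_>120)&(v>150)
m=mask(w,yel,(480,230,620,350));b=blobs(m,100)[0];e=cv2.fitEllipse(b);print("R",e[0],ray(w,e[0],.008), "Lpred",ray(w,e[0],.008)[:2]+[-.0266,.1221])
am=mask(w,lambda h,s_,v:(h>8)&(h<16)&(v>100)&(s_>150),(280,340,365,412));b=blobs(am,100)[0];e=cv2.fitEllipse(b);print("dome",e,ray(w,e[0],.109))
E
```

```text
[0.62295677 0.10159464 0.06798996] [ 0.02951582  0.00422272 -0.99955539] [ 0.23419492 -0.03832478 -3.37372849] 14.2167
R (544.0724487304688, 306.60321044921875) [ 0.64717811 -0.0218904   0.008     ] Lpred [0.62057811 0.1002096 ]Traceback (most recent call last):
  File "<stdin>", line 6, in <module>
IndexError: list index out of range
```

View pics/cbw.png

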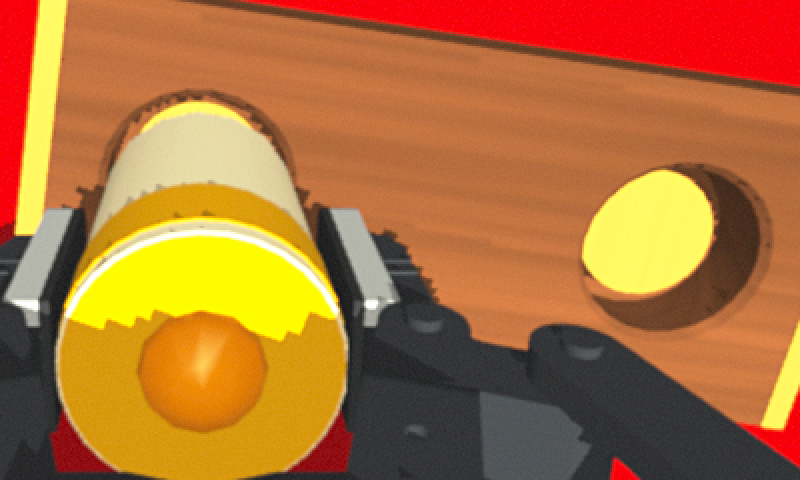

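View pics/cbs.png

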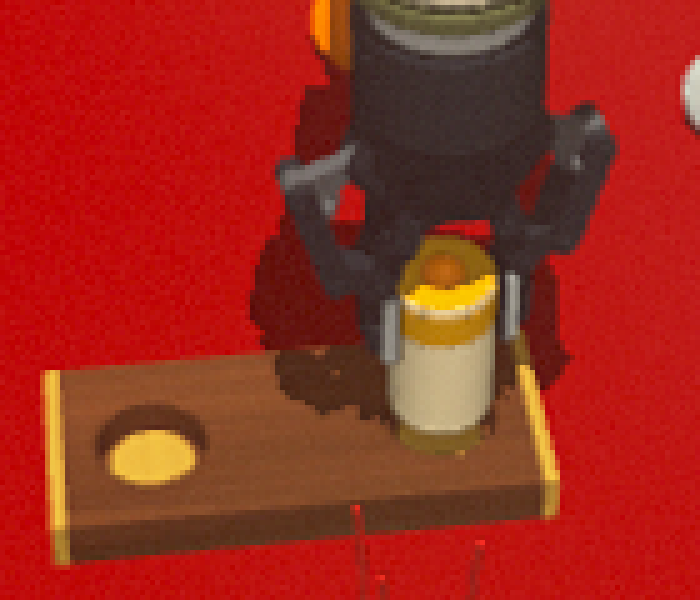

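Run:
```python
from h import *
w,s=pickle.load(open("cb.pkl","rb"))
u=w["pose"][:2,1];u=u/np.linalg.norm(u);print(u)
print("mouth c", ray(w,(319,235),.022)[:2]-.025*u, ray(w,(319,235),.022)[:2]-.023*u)
print("cand c",ray(w,(318.5,246),.0319)[:2]-.022*u,ray(w,(318.5,246),.0289)[:2]-.019*u,"dome",ray(w,(321.5,375),.110))
# scene: candle bottom near edge & well
```

```text
[0.93315471 0.35947501]
mouth c [0.62005782 0.10001675] [0.62192412 0.1007357 ]
cand c [0.61999952 0.10026483] [0.62207357 0.10106046] dome [0.62385294 0.10089884 0.11      ]
```

Gold is centred over the left well within about 2 mm. Going down slowly.

send_rows:
  steps:
    - [38,[0,0,-2],0]
    - [38,[0,0,-2],0]
    - [38,[0,0,-2],0]
    - [38,[0,0,-1],0]

```text
clock: 14.55
tool_pos: [0.6229, 0.1017, 0.0605]
tcp_rot: [[0.932, 0.36, 0.03], [0.36, -0.933, 0.004], [0.029, 0.007, -1.0]]
wrist_force: [0.5, 0.4, -3.0]
width: 0.0431
```

send_rows:
  steps:
    - [38,[-1,0,-2],0]
    - [38,[0,0,-1],0]
    - [38,[0,0,-1],0]

```text
clock: 14.8
tool_pos: [0.6217, 0.1017, 0.0558]
tcp_rot: [[0.932, 0.36, 0.029], [0.36, -0.933, 0.004], [0.029, 0.007, -1.0]]
wrist_force: [-0.1, -0.7, -3.1]
width: 0.0436
```

It is 5 mm below the mouth with no contact force. Continuing.

send_rows:
  steps:
    - [38,[0,0,-2],0]
    - [38,[0,0,-1],0]
    - [38,[0,0,-1],0]

```text
clock: 15.05
tool_pos: [0.622, 0.1017, 0.0517]
tcp_rot: [[0.932, 0.36, 0.031], [0.36, -0.933, 0.004], [0.03, 0.007, -1.0]]
wrist_force: [0.2, -0.2, -3.8]
width: 0.0435
```

send_rows:
  steps:
    - [38,[0,0,-2],0]
    - [38,[0,0,-1],0]

```text
clock: 15.22
tool_pos: [0.622, 0.1018, 0.0484]
tcp_rot: [[0.932, 0.36, 0.031], [0.36, -0.933, 0.004], [0.03, 0.007, -1.0]]
wrist_force: [0.9, 0.1, -3.9]
width: 0.0437
```

send_rows:
  steps:
    - [38,[0,0,-1],0]
    - [38,[0,0,0],0]

```text
clock: 15.38
tool_pos: [0.622, 0.1018, 0.047]
tcp_rot: [[0.932, 0.36, 0.03], [0.36, -0.933, 0.004], [0.03, 0.007, -1.0]]
wrist_force: [0.9, -0.1, -3.7]
width: 0.0435
```

send_rows:
  steps:
    - [38,[0,0,-1],0]

```text
clock: 15.47
tool_pos: [0.6221, 0.1018, 0.0462]
tcp_rot: [[0.932, 0.36, 0.031], [0.36, -0.933, 0.004], [0.03, 0.007, -1.0]]
wrist_force: [0.1, 0.4, -1.0]
width: 0.0435
```

send_rows:
  steps:
    - [38,[0,0,-1],0]

```text
clock: 15.55
tool_pos: [0.6221, 0.1018, 0.0453]
tcp_rot: [[0.932, 0.36, 0.031], [0.36, -0.933, 0.004], [0.03, 0.007, -1.0]]
wrist_force: [-2.1, 0.1, -0.2]
width: 0.0436
```

send_rows:
  steps:
    - [38,[0,0,-0.5],0]

```text
clock: 15.63
tool_pos: [0.6221, 0.1018, 0.0451]
tcp_rot: [[0.932, 0.36, 0.031], [0.36, -0.933, 0.004], [0.03, 0.007, -1.0]]
wrist_force: [-1.2, 0.1, 0.4]
width: 0.0433
```

send_rows:
  steps:
    - [48,[0,0,0],0]
    - [54,[0,0,0],0]
    - [60,[0,0,0],0]
    - [70,[0,0,0],0]
    - [85,[0,0,0],0]
    - [85,[0,0,0],0]
    - [85,[0,0,0],0]

```text
clock: 16.22
tool_pos: [0.6232, 0.1017, 0.0464]
tcp_rot: [[0.932, 0.36, 0.035], [0.36, -0.933, 0.004], [0.034, 0.009, -0.999]]
wrist_force: [-0.4, -0.1, -0.1]
width: 0.0849
```

```bash
python3 chk.py d
```

```text
[0.62322664 0.10165552 0.04635369] [ 0.03446184  0.00409262 -0.99939763] [ 0.36208863 -0.13442803  0.76644857] 16.3167
```

View pics/cdw.png

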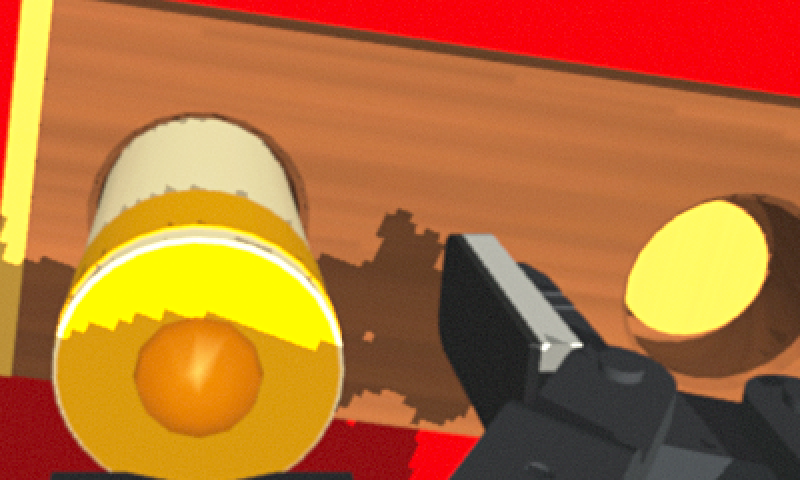

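View pics/cds.png

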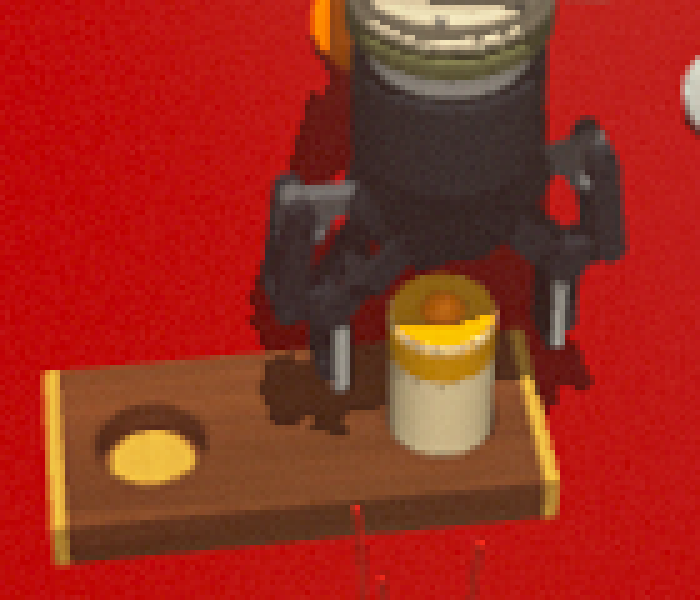

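Gold appears seated and free. I'll back off and check its height.

send_rows:
  steps:
    - [85,[0,0,10],0]
    - [85,[0,0,30],0]
    - [85,[0,0,40],0]
    - [85,[0,0,40],0]
    - [85,[0,0,40],0]
    - [85,[-20,-30,0],0]
    - [85,[-20,-35,0],0]
    - [85,[-20,-35,0],0]
    - [85,[-20,-35,0],0]
    - [85,[-20,-35,0],0]

```text
clock: 17.15
tool_pos: [0.5198, -0.0677, 0.2216]
tcp_rot: [[0.928, 0.37, 0.044], [0.371, -0.929, 0.002], [0.042, 0.014, -0.999]]
wrist_force: [0.6, -0.9, -0.1]
width: 0.085
```

send_rows:
  steps:
    - [85,[-10,-35,0],0]
    - [85,[-10,-35,0],0]
    - [85,[-10,-35,0],0]
    - [85,[0,0,0],0]
    - [85,[0,0,0],0]
    - [85,[0,0,0],0]

```text
clock: 17.65
tool_pos: [0.4832, -0.1831, 0.2275]
tcp_rot: [[0.931, 0.362, 0.049], [0.363, -0.932, -0.003], [0.045, 0.021, -0.999]]
wrist_force: [-0.6, 1.0, -0.3]
width: 0.0849
```

Run:
```python
from h import *
from rig import r, snapshot
s=snapshot("scene");t=snapshot("top");pickle.dump((s,t),open("end.pkl","wb"))
cv2.imwrite("pics/es.png",cv2.resize(s["pixels"][200:350,250:490,::-1],None,fx=3.3,fy=3.3,interpolation=cv2.INTER_NEAREST))
cv2.imwrite("pics/et.png",cv2.resize(t["pixels"][130:250,160:370,::-1],None,fx=3.8,fy=3.8,interpolation=cv2.INTER_NEAREST))
q=r.state();print(q["tool_pos"],q["wrist_force"],q["clock"])
old=pickle.load(open("v0.pkl","rb"))
bl=lambda h,s_,v:(h>95)&(h<130)&(s_>80)
for x in(old["top"],t):
    b=blobs(mask(x,bl,(430,180,480,230)),50)[0];print("cup",cv2.fitEllipse(b)[0])
```

```text
[ 0.48347654 -0.1821358   0.22728757] [-0.32833148  0.97981484 -0.03521334] 17.75
cup (452.0935974121094, 204.41177368164062)Traceback (most recent call last):
  File "<stdin>", line 10, in <module>
IndexError: list index out of range
```

View pics/es.png

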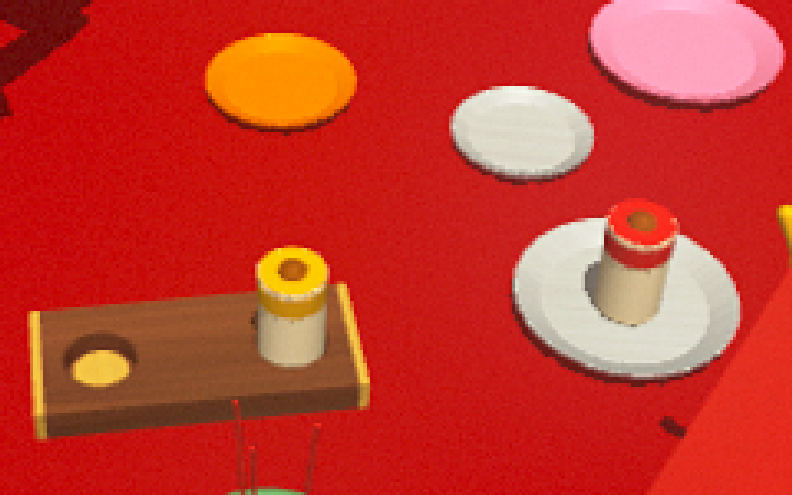

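View pics/et.png

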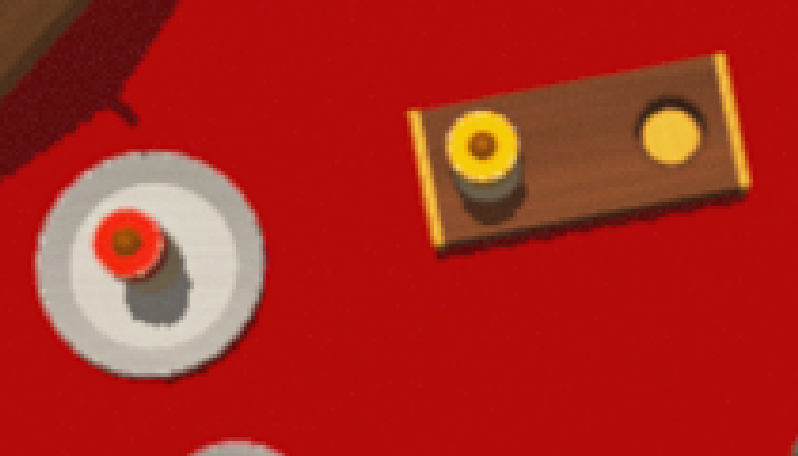

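Run:
```python
from h import *
s,t=pickle.load(open("end.pkl","rb"))
def tri(a,b):
    A=np.zeros((3,3));y=np.zeros(3)
    for c,uv in((t,a),(s,b)):
        o=c["pose"][:3,3];v=ray(c,uv,0)-o;v/=np.linalg.norm(v);M=np.eye(3)-np.outer(v,v);A+=M;y+=M@o
    return np.linalg.solve(A,y)
print("gold",tri((286.5,167.8),(338,281.4)),"red",tri((192.8,192.8),(443.9,266.6)))
print(ray(t,(286.5,167.8),.087),ray(t,(192.8,192.8),.084))
g=lambda h,s_,v:(s_<60)&(v>100)
b=blobs(mask(t,g,(150,150,245,240)),50)[0];e=cv2.fitEllipse(b);print("saucer",e,ray(t,e[0],.01))
# cream visible height in scene
for n,(x,y) in dict(gold=(338,281),red=(444,267)).items():
    print(n,"cream col hue", [tuple(s["pixels"][yy,x]) for yy in range(y+8,y+34,3)])
```

```text
gold [0.61893707 0.10107347 0.08498493] red [0.55304352 0.32233604 0.08304627]
[0.61837695 0.10204264 0.087     ] [0.55292012 0.32328365 0.084     ]
saucer ((199.22265625, 199.286376953125), (57.296329498291016, 58.08541488647461), 52.96342468261719) [0.55054499 0.32327285 0.01      ]
gold cream col hue [(np.uint8(248), np.uint8(218), np.uint8(130)), (np.uint8(195), np.uint8(130), np.uint8(15)), (np.uint8(194), np.uint8(130), np.uint8(3)), (np.uint8(205), np.uint8(180), np.uint8(139)), (np.uint8(210), np.uint8(185), np.uint8(141)), (np.uint8(211), np.uint8(187), np.uint8(141)), (np.uint8(210), np.uint8(187), np.uint8(142)), (np.uint8(182), np.uint8(160), np.uint8(121)), (np.uint8(148), np.uint8(84), np.uint8(46))]
red cream col hue [(np.uint8(212), np.uint8(172), np.uint8(130)), (np.uint8(188), np.uint8(40), np.uint8(32)), (np.uint8(182), np.uint8(116), np.uint8(89)), (np.uint8(211), np.uint8(187), np.uint8(142)), (np.uint8(212), np.uint8(188), np.uint8(144)), (np.uint8(211), np.uint8(188), np.uint8(142)), (np.uint8(209), np.uint8(185), np.uint8(141)), (np.uint8(205), np.uint8(181), np.uint8(137)), (np.uint8(225), np.uint8(223), np.uint8(211))]
```

Run:
```python
from h import *
s,t=pickle.load(open("end.pkl","rb"))
# predict in scene the pixel of dome tip centre for bottom heights, at top-cam xy
for zb in(.004,.006,.008,.011,.016):
    p=ray(t,(286.5,167.8),zb+.079);print("gold",zb,proj(s,p),"bottom-front at stand top",proj(s,[p[0]+.022,p[1],.022]))
for zb in(.0,.004,.008):
    print("red",zb,proj(s,ray(t,(192.8,192.8),zb+.079)))
```

```text
gold 0.004 [339.07432802 282.2430046 ] bottom-front at stand top [337.9258526 310.2991831]
gold 0.006 [339.05157326 281.384645  ] bottom-front at stand top [337.88782847 310.12805426]
gold 0.008 [339.02878113 280.52487559] bottom-front at stand top [337.84982971 309.95703961]
gold 0.011 [338.99452265 279.23257047] bottom-front at stand top [337.7928791  309.70073151]
gold 0.016 [338.93723701 277.07163011] bottom-front at stand top [337.69808793 309.27412072]
red 0.0 [445.20469478 268.25204523]
red 0.004 [445.00722867 266.61225576]
red 0.008 [444.80909661 264.96693616]
```

Gold's underside reads about 6 mm, which is seated. Red is about 2.5 mm from the saucer centre and the saucer has not moved. I'll hand in.

Run:
```python
from h import *
from rig import r
s,t=pickle.load(open("end.pkl","rb"));o=pickle.load(open("v0.pkl","rb"))["scene"]
bl=lambda h,s_,v:(h>95)&(h<130)&(s_>80)
for x in(o,s):
    b=blobs(mask(x,bl,(140,240,190,290)),50); print("cup",cv2.fitEllipse(b[0])[0] if b else None)
print(r.job_done())
```

```text
cup (161.10662841796875, 259.56695556640625)
cup (161.0115966796875, 259.63714599609375)
the job is handed in; nothing more can be done
None
```

The job is handed in, at about 18 s of the allowed 58 s; no verdict is reported.

- **Red candle:** it was lifted about 15 mm and weighed 1.17 N, so it is light. It stands released on the saucer, about 2.5 mm from centre. The peak reading while setting it down was about 9 N.
- **Gold candle:** it was lifted about 17 mm and weighed 3.19 N, so it is heavy. I lowered it into the left (+y) well of the stand and released it once the spring plate carried its weight.
- **Last checks:** gold's underside reads about 6 mm above the altar top, which is fully seated. Its centre is about 2 mm from the measured well centre. The saucer shift was below 0.1 mm, the cup shift below 0.1 px, and the arm is clear of everything.
- **Disagreements:**
  - The cameras differed by 2–3 mm on candle positions and up to 5 mm on the wells.
  - The tool built up a tilt of about 0.05 rad by the end, but both candles look upright.
  - The arm hid the cup in the last top view, so I checked it in the scene view instead.

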